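Gauge the socket and fit the rest post that comes level

ROBOT

A 7-joint arm with a two-finger parallel gripper is mounted at the origin on a cart in front of the work surface, level with it; the furniture and walls round the work are solid. World frame = base frame: x ahead of the robot, y to its left, z up, the work surface at z = 0. Lengths are in m, angles in degrees, forces in N, time in s.
With the tool pointing down it reaches from about 0.425 to 0.875 m from the base axis. Payload 4.7 kg.
Tool frame: the origin (TCP) lies on the mounting face of the last link; the fingertips stand 182 mm ahead of it and the grasp point (between the pads) lies 164 mm ahead of it; z points along the fingers, y is the line along which they close (so a half turn about z gives the same grasp; the last joint's range is limited). The gripper opens to 87 mm and grips with 3 to 60 N. Pads are 19 mm wide; open, the fingers measure 117 mm over their backs; the gripper's body (75 mm by 190 mm) begins 51 mm behind the grasp point.
Start: joints at [70.365, 18.392, -4.016, 83.108, 1.295, 78.541, -3.26], TCP at [0.227, -0.609, 0.405] pointing down, gripper open.
Joint ranges: [-163.93, 163.93], [-17.29, 119.83], [-79.2, 71.16], [3.27, 140.29], [-89.18, 269.18], [5.43, 117.66], [-154.24, 154.24]. Speed limits (degrees/s): [147.25, 147.25, 180, 180, 180, 180, 180].

INTERFACE

Orientations are given as [roll, pitch, yaw] about the fixed x, y, z axes, in that order (R = Rz(yaw) Ry(pitch) Rx(roll)).
In Python, from cell import env gives the robot as it stands.
- The arm moves only by the tool servo_tool, never from a script. Its argument "plan" is a list of rows, each an object with "xyz": the shift along the tool's x, y, z in cm, a list of three; "twist": the turn, a rotation vector about the tool's x, y, z in degrees, a list of three; "jaw": the closure, from 0 (fully open) to 1 (shut). In form: [{"xyz": [x, y, z], "twist": [wx, wy, wz], "jaw": jaw}, ...]. A call has 1 to 10 rows; each row is the pose to reach, as a shift and turn from the pose commanded when the call began, along the tool's axes at that moment; what a row does not reach only later rows make up. A row lasts 1/12 s, in which the tool goes at most 41.7 mm and 7.16 degrees, less where a joint would pass 70% of its speed; a pose out of reach is approached as far as the arm can. A call with a gripper value outside its range is refused whole. The fingers move at their own pace and stop on an object; "newtons" is the grip in N (left out, the last holds). Time passes only in rows, so rows that repeat a pose let the fingers close. It gives the time, the measured TCP pose, the force, the opening and the grip force at its end, in the units of the state.
- env.get_obs(): the state, without advancing time (a new reading comes with each control period).
- env.read_camera(name): name is "scene" or "top" or "wrist"; returns a dict with "img" (480x640x3 uint8, red, green, blue), "camera_matrix" (3x3 intrinsics, pixels), "R" (3x3) and "t" (3): a world point X has camera coordinates R X + t. Camera axes: x right, y down, z forward; pixel columns grow to the right and rows downward; lengths in m; the calibration is good to about 2 mm. A picture is of the moment at which its call begins. There is no depth.
- env.sign_off(): hands the job in; it is judged then, once.
The state is a dict: "time_s": time; "qpos": joint angles; "joint_velocities": joint speeds; "effort": joint torques, N m; "tool_pos": TCP position; "tool_rot": TCP orientation; "force": force on the tool from outside, world axes, zero at the start; "wrist_torque": the same for the moment, N m; "grip_width": finger opening in m; "grasp_force": force on a finger pad.
Only numpy, scipy, OpenCV 4.12 (cv2) and the standard library are available. Lean on these libraries where they do the work, as an engineer would, in place of code of your own. Each camera call takes 0.05 s, during which the arm holds its last target. There are 200 camera calls.

TASK

The jig's empty socket needs the one rest post out of the rack whose top comes level with the jig's fixed post. Feel for the socket's bottom with the depth rod, pressing it gently down on the bottom for a moment, and stand the rod back in its stand. Then take only the post that suits that depth, seat it gently and fully home in the socket, and leave the other posts and everything else where they are.

Things in the scene. Friction and masses are not known exactly. Their poses are not given: they have to be found in the camera images.
- jig: blue steel jig base, fixed to the bench: a block 70 x 150 x 62 mm (x, y, z) with low bolted feet along both long sides. Origin at the centre of its underside, z up, y along the block. On its top face stand a fixed steel rest post (at y = +40 mm) and the open socket (at y = -40 mm)
- socket (a point): centre of the socket's mouth, in the plane of the jig's top face (62 mm above the bench); axes as the jig's. The socket is a round blind hole 21.5 mm wide with a 2 mm chamfered mouth; its flat bottom, a firm spring-backed black pad (gives 0.2 mm per newton, at most 4 mm), lies 22, 36 or 50 mm below the top face, differently from run to run
- rest_top (a point): centre of the top of the fixed rest post (20 mm thick), which stands 40 mm proud of the jig's top face
- rod: the depth rod: a straight steel rod 10 mm thick and 160 mm long, 80 g, with an orange cylindrical grip 18 mm thick from 110 to 156 mm above its tip; it stands upright in its stand. Origin at its tip (lower end), z along the rod towards the grip
- rod_grip (a point): centre of the rod's orange grip, 133 mm above its tip
- rod_tip (a point): lower end of the depth rod
- stand_mouth (a point): centre of the mouth of the rod's stand, a fixed black round foot (60 mm wide, 7 mm thick) with an upright tube whose rim is 50 mm above the bench; the tube is 24 mm wide outside, 14 mm inside and 43 mm deep (its floor is 7 mm above the bench)
- post_short: the short rest post: plain steel pin 20 mm thick, 62 mm long, 150 g, foot chamfered, standing upright in the black rack. Origin at the centre of its foot, z up
- post_short_mid (a point): centre of the short post, half-way up (31 mm above its foot)
- post_short_top (a point): centre of the top of the short post
- post_medium: the medium rest post: plain steel pin 20 mm thick, 76 mm long, 150 g, foot chamfered, standing upright in the black rack. Origin at the centre of its foot, z up
- post_medium_mid (a point): centre of the medium post, half-way up (38 mm above its foot)
- post_medium_top (a point): centre of the top of the medium post
- post_long: the long rest post: plain steel pin 20 mm thick, 90 mm long, 150 g, foot chamfered, standing upright in the black rack. Origin at the centre of its foot, z up
- post_long_mid (a point): centre of the long post, half-way up (45 mm above its foot)
- post_long_top (a point): centre of the top of the long post
- post_rack: black plastic rack fixed to the bench, 50 x 160 x 22 mm (x, y, z), with three wells 23 mm wide and 16 mm deep (their floor is 6 mm above the bench) in a row along its y, 55 mm apart, holding the three posts in any order. Origin at the centre of its underside
- screw_cup: red plastic cup with screws, 73 x 70 x 75 mm, a bystander; origin at the centre of its underside
- flange_nut: dark flanged nut, 46 mm wide, 22 mm high, a bystander; origin at the centre of its underside
- flat_bar_b: dark flat steel offcut, 35 x 95 x 6 mm, a bystander; origin at the centre of its underside

How it is judged:
By the outcome, as a careful person would: the job done as asked, in the order asked, and still so for the second after the job is handed in, with the robot touching nothing.
It also fails if it takes over 67 s, if anything falls off the work surface, if the arm or the gripper's body presses on something with over 40 N, if the wrist force passes 120 N, or if a joint passes its speed limit or range.

## Working session

There is one attempt and no reset: what is moved stays moved. The work goes in short steps, Python scripts to look and compute and a tool call to move; the robot and the scene stay as the last step left them, time stands still between calls to the robot, and variables do not carry over. Pictures are saved under pics/ and viewed, at most 10 in all, crops included, and the job is handed in when it is done.

Besides the shell and the picture viewer there is one more tool, called after "Request:" as a command line: name --argument value ..., lists and objects as JSON in quotes. servo_tool: Moves the arm, as the interface text tells. Its arguments: {"type":"object","properties":{"plan":{"type":"array","items":{"type":"object","properties":{"xyz":{"type":"array","items":{"type":"number"}},"twist":{"type":"array","items":{"type":"number"}},"jaw":{"type":"number"}}}},"newtons":{"type":"number"}},"required":["plan"]}

```bash
mkdir -p pics
cat > h.py <<'E'
import numpy as np, cv2
from cell import env
def cam(n,save=None):
    c=env.read_camera(n)
    if save: cv2.imwrite('pics/'+save,c['img'][:,:,::-1])
    return c
def ray(c,u,v):
    K,R,t=[np.array(c[k],float) for k in('camera_matrix','R','t')]
    return -R.T@t, R.T@np.linalg.inv(K)@np.array([u,v,1.])
def on(c,u,v,z):
    o,d=ray(c,u,v); return (o+d*(z-o[2])/d[2]).round(4)
def proj(c,X):
    p=np.array(c['camera_matrix'])@(np.array(c['R'])@np.array(X)+np.array(c['t'])); return (p[:2]/p[2]).round(1)
E
python3 - <<'E'
from h import *
for n in('top','scene'):
    c=cam(n,n+'0.png'); np.savez(n+'0.npz',**c)
    print(n,ray(c,320,240),c['camera_matrix'][0])
o=env.get_obs();print(o)
E
```

```text
top (array([0.55418664, 0.03938602, 1.0126007 ]), array([ 0.01792099,  0.01776303, -0.99981779])) [448.82419768   0.         321.80929304]
scene (array([ 0.96146963, -0.96778544,  0.77632449]), array([-0.29643222,  0.80425309, -0.51521587])) [623.26895067   0.         327.40151566]
{'time_s': 0.1, 'qpos': array([70.36268115, 18.43474942, -4.0144612 , 83.16840758,  1.29605491,
       78.54077642, -3.26221495]), 'joint_velocities': array([ 0.01231669, -0.01505303,  0.03444471, -0.19993023,  0.00206313,
        0.00362806, -0.18324373]), 'effort': array([-3.13615074e-04, -4.92572916e+01, -4.05928642e-01, -3.13399386e+01,
       -6.40863832e-02,  3.95029667e-02,  8.27319218e-05]), 'tool_pos': array([ 0.22694451, -0.60889751,  0.40376685]), 'tool_rot': array([-1.79901353e+02,  6.85781393e-03,  2.04439101e+01]), 'force': array([ 0.21957743,  0.19263341, -0.2420386 ]), 'wrist_torque': array([-0.06147572, -0.00885148, -0.04307759]), 'grasp_force': 0.0, 'grip_width': 0.08710735159747414}
```

View pics/top0.png

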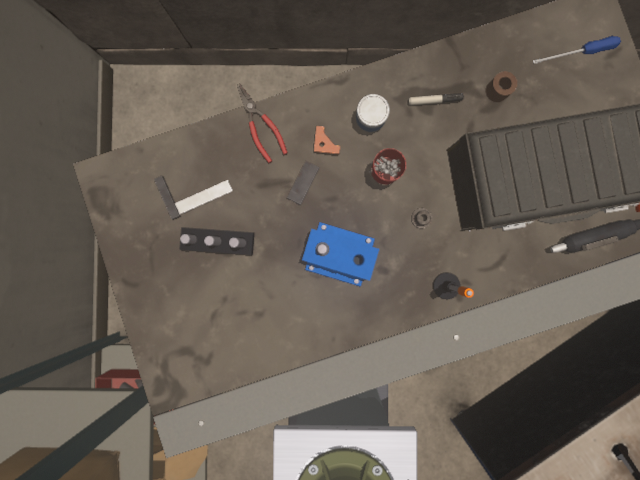

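View pics/scene0.png

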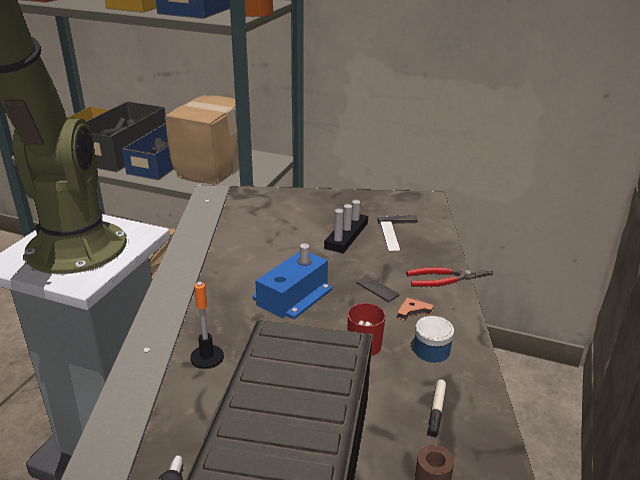

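```bash
cat > m.py <<'E'
from h import *
T=dict(np.load('top0.npz'));S=dict(np.load('scene0.npz'))
def blobs(c,lo,hi,box,amin):
    x0,y0,x1,y1=box
    m=cv2.inRange(cv2.cvtColor(np.ascontiguousarray(c['img'][y0:y1,x0:x1]),cv2.COLOR_RGB2HSV),lo,hi)
    k,_,st,ce=cv2.connectedComponentsWithStats(m)
    return [(st[i].tolist(),(ce[i]+[x0,y0]).round(1)) for i in range(1,k) if st[i][4]>=amin],m
b,m=blobs(T,(100,120,60),(125,255,255),(290,210,390,300),200);print(b)
cs=max(cv2.findContours(m,0,2)[0],key=len);r=cv2.minAreaRect(cs);print('blue',r)
print('orange T',blobs(T,(5,150,100),(20,255,255),(440,270,490,310),10)[0])
print('orange S',blobs(S,(5,150,100),(20,255,255),(185,270,220,320),10)[0])
A=cv2.resize(T['img'][220:270,170:390],None,fx=3.6,fy=3.6,interpolation=2)
B=cv2.resize(S['img'][190:320,240:390],None,fx=2.6,fy=2.6,interpolation=2)
C=cv2.resize(T['img'][265:315,420:500],None,fx=4,fy=4,interpolation=2)
P=np.zeros((540,800,3),np.uint8)
P[:A.shape[0],:A.shape[1]]=A;P[190:190+B.shape[0],:B.shape[1]]=B;P[190:190+C.shape[0],430:430+C.shape[1]]=C
cv2.imwrite('pics/z.png',P[:,:,::-1])
E
python3 m.py
```

```text
[([12, 12, 77, 64, 2966], array([340.4, 254. ]))]
blue ((49.954124450683594, 43.98623275756836), (70.97492218017578, 49.80696105957031), 16.699243545532227)
orange T [([19, 17, 15, 11, 95], array([465.2, 291.5]))]
orange S [([9, 12, 13, 27, 248], array([200.4, 296.1]))]
```

View pics/z.png

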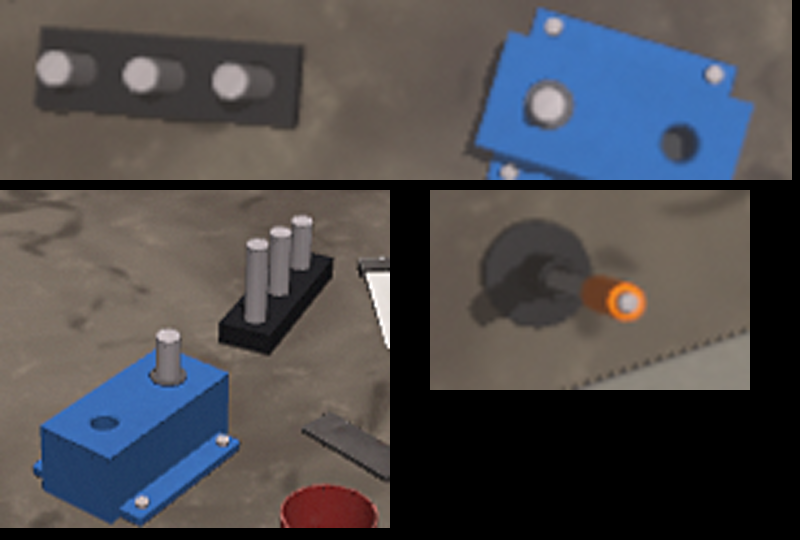

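The picture shows the rack posts (left to right in the top view: short, medium, long), with tops at about (185,239), (209,241) and (234,243). The socket is at (359,260), the rest top at (322,249), the rod top at (469.5,293) and the stand foot at (447,285.5).

Run:
```python
from h import *
T=dict(np.load('top0.npz'));S=dict(np.load('scene0.npz'))
for n,u,v,z in[('short',185.3,238.9,.068),('med',209.2,240.8,.082),('long',234.2,242.8,.096),('socket',358.9,260,.062),('rest',322.2,248.9,.102),('rodtop',469.5,292.8,.167),('stand',446.8,285.5,.007)]:
    X=on(T,u,v,z);print(n,X,proj(S,X),np.degrees(np.arctan2(X[1],X[0])).round(1),np.hypot(X[0],X[1]).round(3))
# tops in scene picture
for n,u,v,z in[('long',257/2.6+240,54/2.6+190,.096),('med',281/2.6+240,42/2.6+190,.082),('short',302/2.6+240,30/2.6+190,.068),('socket',104/2.6+240,233/2.6+190,.062),('rest',168/2.6+240,146/2.6+190,.102)]:
    print('S',n,on(S,u,v,z))
```

```text
short [0.5716 0.341  0.068 ] [355.9 201.9] 30.8 0.666
med [0.5677 0.2865 0.082 ] [347.5 206.2] 26.8 0.636
long [0.5637 0.2313 0.096 ] [338.5 211. ] 22.3 0.609
socket [ 0.5295 -0.0262  0.062 ] [279.7 279.3] -2.8 0.53
rest [0.5525 0.051  0.102 ] [304.7 245.9] 5.3 0.555
rodtop [ 0.4725 -0.2256  0.167 ] [199.7 283.4] -25.5 0.524
stand [ 0.4728 -0.2256  0.007 ] [207.4 355.5] -25.5 0.524
S long [0.5642 0.2325 0.096 ]
S med [0.5688 0.2874 0.082 ]
S short [0.5716 0.3433 0.068 ]
S socket [ 0.5305 -0.0271  0.062 ]
S rest [0.5527 0.0499 0.102 ]
```

Request:
servo_tool --plan '[{"xyz": [36.4,-27.4,0],"twist": [0,0,-69.6],"jaw": 0},{"xyz": [36.4,-27.4,0],"twist": [0,0,-69.6],"jaw": 0},{"xyz": [36.4,-27.4,0],"twist": [0,0,-69.6],"jaw": 0},{"xyz": [36.4,-27.4,0],"twist": [0,0,-69.6],"jaw": 0},{"xyz": [36.4,-27.4,0],"twist": [0,0,-69.6],"jaw": 0},{"xyz": [36.4,-27.4,0],"twist": [0,0,-69.6],"jaw": 0},{"xyz": [36.4,-27.4,0],"twist": [0,0,-69.6],"jaw": 0},{"xyz": [36.4,-27.4,0],"twist": [0,0,-69.6],"jaw": 0},{"xyz": [36.4,-27.4,0],"twist": [0,0,-69.6],"jaw": 0},{"xyz": [36.4,-27.4,0],"twist": [0,0,-69.6],"jaw": 0}]' --newtons 25

```text
time_s: 0.93
tool_pos: [0.4519, -0.256, 0.4046]
tool_rot: [-180.0, 0.0, 90.4]
force: [0.9, -0.3, -0.1]
grip_width: 0.0873
grasp_force: 0.0
```

Request:
servo_tool --plan '[{"xyz": [3.0,2.1,0],"twist": [0,0,0],"jaw": 0},{"xyz": [3.0,2.1,0],"twist": [0,0,0],"jaw": 0},{"xyz": [3.0,2.1,0],"twist": [0,0,0],"jaw": 0}]'

```text
time_s: 1.18
tool_pos: [0.4735, -0.2254, 0.4045]
tool_rot: [-180.0, -0.0, 90.4]
force: [-1.1, -1.5, -0.5]
grip_width: 0.0871
grasp_force: 0.0
```

Run:
```python
from h import *
c=cam('wrist','w1.png');np.savez('w1.npz',**c);o=env.get_obs();print(o['tool_pos'],o['tool_rot'],o['qpos'].round(1),o['force'])
print(ray(c,320,240))
for n,X in[('rodtop',[.4725,-.2256,.167]),('stand',[.4725,-.2256,.05])]:print(n,proj(c,X))
```

```text
[ 0.47247191 -0.22749119  0.40438596] [-1.79945056e+02  1.53428593e-02  9.01422866e+01] [ 49.4   4.5 -27.9 100.    2.2  76.   21.2] [-0.92077745  0.08789908  0.88677545]
(array([ 0.47298752, -0.15333077,  0.38500254]), array([-0.00142076, -0.2792198 , -0.96033251]))
rodtop [319.7 253.2]
stand [320.2 214.9]
```

View pics/w1.png

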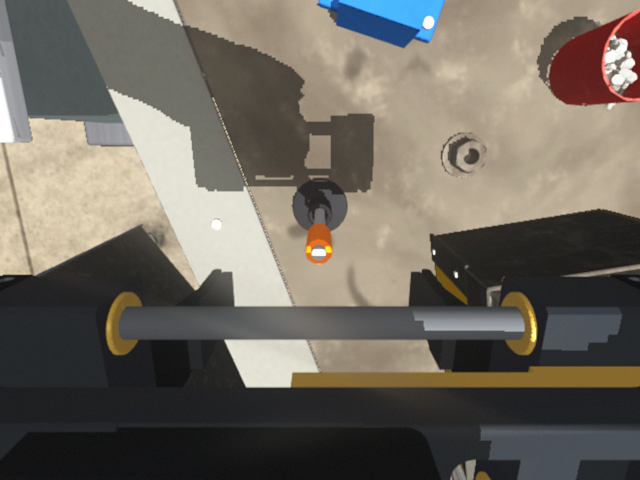

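The wrist view shows the rod top at (319,252) midway between the open fingers, as predicted. I'm descending onto it now.

Request:
servo_tool --plan '[{"xyz": [0,0,3],"twist": [0,0,0],"jaw": 0},{"xyz": [0,0,6],"twist": [0,0,0],"jaw": 0},{"xyz": [0,0,8.5],"twist": [0,0,0],"jaw": 0},{"xyz": [0,0,10],"twist": [0,0,0],"jaw": 0.3},{"xyz": [0,0,10],"twist": [0,0,0],"jaw": 1},{"xyz": [0,0,10],"twist": [0,0,0],"jaw": 1},{"xyz": [0,0,10],"twist": [0,0,0],"jaw": 1},{"xyz": [0,0,10],"twist": [0,0,0],"jaw": 1},{"xyz": [0,0,10],"twist": [0,0,0],"jaw": 1},{"xyz": [0,0,10],"twist": [0,0,0],"jaw": 1}]' --newtons 25

```text
time_s: 2.07
tool_pos: [0.4727, -0.2282, 0.3058]
tool_rot: [179.9, 0.1, 90.0]
force: [-0.1, -0.4, -0.5]
grip_width: 0.0483
grasp_force: 0.0
```

Request:
servo_tool --plan '[{"xyz": [0,0,0],"twist": [0,0,0],"jaw": 1},{"xyz": [0,0,0],"twist": [0,0,0],"jaw": 1},{"xyz": [0,0,0],"twist": [0,0,0],"jaw": 1},{"xyz": [0,0,0],"twist": [0,0,0],"jaw": 1}]'

```text
time_s: 2.4
tool_pos: [0.4724, -0.2279, 0.3048]
tool_rot: [180.0, 0.0, 90.0]
force: [0.4, -0.2, -0.6]
grip_width: 0.0221
grasp_force: 0.0
```

Request:
servo_tool --plan '[{"xyz": [0,0,0],"twist": [0,0,0],"jaw": 1},{"xyz": [0,0,0],"twist": [0,0,0],"jaw": 1},{"xyz": [0,0,0],"twist": [0,0,0],"jaw": 1},{"xyz": [0,0,0],"twist": [0,0,0],"jaw": 1}]'

```text
time_s: 2.73
tool_pos: [0.4723, -0.228, 0.3048]
tool_rot: [-180.0, 0.0, 90.0]
force: [-0.4, -0.2, 0.9]
grip_width: 0.0174
grasp_force: 25.0
```

Request:
servo_tool --plan '[{"xyz": [0,0,-1.5],"twist": [0,0,0],"jaw": 1},{"xyz": [0,0,-4],"twist": [0,0,0],"jaw": 1},{"xyz": [0,0,-7],"twist": [0,0,0],"jaw": 1},{"xyz": [0,0,-9],"twist": [0,0,0],"jaw": 1},{"xyz": [3,0.9,-9],"twist": [0,0,0],"jaw": 1},{"xyz": [7,2,-9],"twist": [0,0,0],"jaw": 1},{"xyz": [11,3.2,-9],"twist": [0,0,0],"jaw": 1},{"xyz": [15,4.4,-9],"twist": [0,0,0],"jaw": 1},{"xyz": [18,5.2,-9],"twist": [0,0,0],"jaw": 1},{"xyz": [19.9,5.75,-9],"twist": [0,0,0],"jaw": 1}]'

```text
time_s: 3.57
tool_pos: [0.53, -0.0242, 0.3948]
tool_rot: [180.0, -0.1, 90.3]
force: [0.5, 0.8, -2.1]
grip_width: 0.0171
grasp_force: 25.0
```

Request:
servo_tool --plan '[{"xyz": [0,0,0],"twist": [0,0,0],"jaw": 1},{"xyz": [0,0,0],"twist": [0,0,0],"jaw": 1},{"xyz": [0,0,0],"twist": [0,0,0],"jaw": 1}]'

```text
time_s: 3.82
tool_pos: [0.5296, -0.0299, 0.3944]
tool_rot: [-180.0, 0.0, 90.0]
force: [0.2, 0.1, -2.2]
grip_width: 0.0171
grasp_force: 25.0
```

Run:
```python
from h import *
o=env.get_obs();print(o['tool_pos'],o['tool_rot'],o['force'],o['time_s'])
P=np.zeros((480,780,3),np.uint8)
c=cam('scene');np.savez('s2.npz',**c);w=cam('wrist');np.savez('w2.npz',**w)
P[:,:390]=cv2.resize(c['img'][180:340,215:345],(390,480))
P[:480,400:780]=cv2.resize(w['img'][:240,225:415],(380,480))
cv2.imwrite('pics/p2.png',P[:,:,::-1])
for X in[[.530,-.0266,.062],[.530,-.0266,.095]]:print(proj(c,X),proj(w,X))
```

```text
[ 0.52958535 -0.02987549  0.39438858] [-1.79956673e+02  4.34466252e-02  8.99962045e+01] [ 0.18065972  0.05309037 -2.21094087] 3.8167
[279.9 279.4] [321.9 215.3]
[279.5 265.7] [322. 224.]
```

View pics/p2.png

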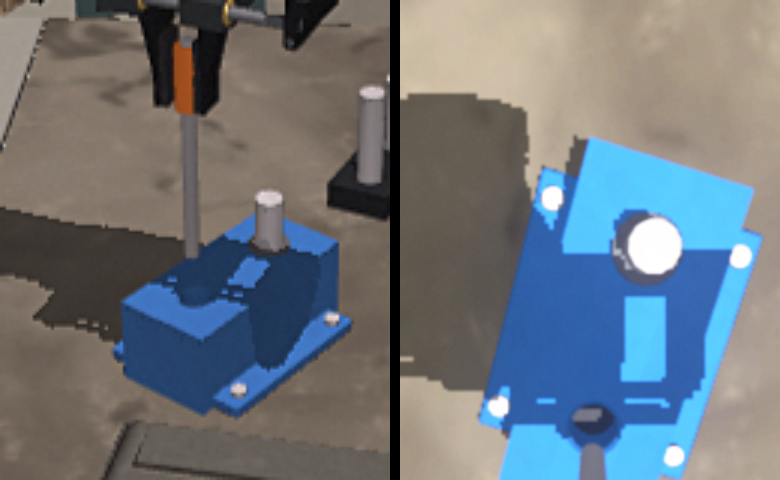

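Request:
servo_tool --plan '[{"xyz": [0,0,2],"twist": [0,0,0],"jaw": 1},{"xyz": [0,0,4],"twist": [0,0,0],"jaw": 1},{"xyz": [0,0,5],"twist": [0,0,0],"jaw": 1},{"xyz": [0,0,5.4],"twist": [0,0,0],"jaw": 1},{"xyz": [0,0,5.6],"twist": [0,0,0],"jaw": 1},{"xyz": [0,0,5.7],"twist": [0,0,0],"jaw": 1},{"xyz": [0,0,5.7],"twist": [0,0,0],"jaw": 1},{"xyz": [0,0,5.7],"twist": [0,0,0],"jaw": 1}]'

```text
time_s: 4.58
tool_pos: [0.5301, -0.0289, 0.3386]
tool_rot: [179.9, 0.0, 90.0]
force: [-0.5, 0.0, -0.3]
grip_width: 0.0172
grasp_force: 25.0
```

Request:
servo_tool --plan '[{"xyz": [0,0,0.1],"twist": [0,0,0],"jaw": 1},{"xyz": [0,0,0.15],"twist": [0,0,0],"jaw": 1},{"xyz": [0,0,0.15],"twist": [0,0,0],"jaw": 1},{"xyz": [0,0,0.15],"twist": [0,0,0],"jaw": 1}]'

```text
time_s: 4.92
tool_pos: [0.5298, -0.0289, 0.3363]
tool_rot: [180.0, 0.0, 90.0]
force: [-0.2, 0.1, -1.3]
grip_width: 0.0172
grasp_force: 25.0
```

Request:
servo_tool --plan '[{"xyz": [0,0,0.6],"twist": [0,0,0],"jaw": 1},{"xyz": [0,0,1.0],"twist": [0,0,0],"jaw": 1},{"xyz": [0,0,1.2],"twist": [0,0,0],"jaw": 1},{"xyz": [0,0,1.3],"twist": [0,0,0],"jaw": 1},{"xyz": [0,0,1.35],"twist": [0,0,0],"jaw": 1},{"xyz": [0,0,1.35],"twist": [0,0,0],"jaw": 1},{"xyz": [0,0,1.35],"twist": [0,0,0],"jaw": 1}]'

```text
time_s: 5.5
tool_pos: [0.5297, -0.0289, 0.323]
tool_rot: [-180.0, 0.0, 90.0]
force: [-2.0, -0.3, 2.2]
grip_width: 0.0177
grasp_force: 25.0
```

Request:
servo_tool --plan '[{"xyz": [0,0,0.05],"twist": [0,0,0],"jaw": 1},{"xyz": [0,0,0.08],"twist": [0,0,0],"jaw": 1},{"xyz": [0,0,0.08],"twist": [0,0,0],"jaw": 1},{"xyz": [0,0,0.08],"twist": [0,0,0],"jaw": 1},{"xyz": [0,0,0.08],"twist": [0,0,0],"jaw": 1},{"xyz": [0,0,0.08],"twist": [0,0,0],"jaw": 1}]'

```text
time_s: 6.0
tool_pos: [0.5298, -0.0289, 0.3224]
tool_rot: [180.0, 0.0, 90.0]
force: [-3.3, 0.6, 5.2]
grip_width: 0.017
grasp_force: 25.0
```

Contact came at tip z ≈ 25–26 mm, about 6 N firm, so the socket is 36 mm deep. That calls for the medium post. I'm taking the rod back to its stand.

Request:
servo_tool --plan '[{"xyz": [0,0,-1.5],"twist": [0,0,0],"jaw": 1},{"xyz": [0,0,-4.5],"twist": [0,0,0],"jaw": 1},{"xyz": [0,0,-7.2],"twist": [0,0,0],"jaw": 1},{"xyz": [-2,-0.6,-7.2],"twist": [0,0,0],"jaw": 1},{"xyz": [-6,-1.7,-7.2],"twist": [0,0,0],"jaw": 1},{"xyz": [-10,-2.9,-7.2],"twist": [0,0,0],"jaw": 1},{"xyz": [-14,-4.1,-7.2],"twist": [0,0,0],"jaw": 1},{"xyz": [-18,-5.2,-7.2],"twist": [0,0,0],"jaw": 1},{"xyz": [-19.9,-5.75,-7.2],"twist": [0,0,0],"jaw": 1},{"xyz": [-19.9,-5.75,-7.2],"twist": [0,0,0],"jaw": 1}]'

```text
time_s: 6.83
tool_pos: [0.4699, -0.2345, 0.3931]
tool_rot: [-179.9, 0.1, 89.5]
force: [0.0, -0.1, -2.0]
grip_width: 0.0173
grasp_force: 25.0
```

Request:
servo_tool --plan '[{"xyz": [0,0,0],"twist": [0,0,0],"jaw": 1},{"xyz": [0,0,0],"twist": [0,0,0],"jaw": 1},{"xyz": [0,0,0],"twist": [0,0,0],"jaw": 1}]'

```text
time_s: 7.08
tool_pos: [0.4731, -0.2263, 0.3938]
tool_rot: [180.0, -0.0, 90.2]
force: [1.1, 0.8, -1.5]
grip_width: 0.017
grasp_force: 25.0
```

Run:
```python
from h import *
o=env.get_obs();print(o['tool_pos'],o['tool_rot'],o['force'],o['time_s'])
P=np.zeros((480,780,3),np.uint8)
c=cam('scene');w=cam('wrist')
P[:,:390]=cv2.resize(c['img'][240:400,150:280],(390,480))
P[:480,400:780]=cv2.resize(w['img'][120:300,248:391],(380,480))
cv2.imwrite('pics/p3.png',P[:,:,::-1])
for X in[[.4725,-.2256,.05],[.4725,-.2256,.0966]]:
    a=proj(c,X);b=proj(w,X);print((a-[150,240])*3,(b-[248,120])*[380/143,480/180]+[400,0])
```

```text
[ 0.47309986 -0.22626565  0.39381185] [ 1.79977349e+02 -2.61720621e-02  9.02102864e+01] [ 1.0580461   0.82022364 -1.48063973] 7.0833
[165.9 291.3] [592.39160839 257.06666667]
[159.6 229.2] [592.12587413 290.13333333]
```

View pics/p3.png

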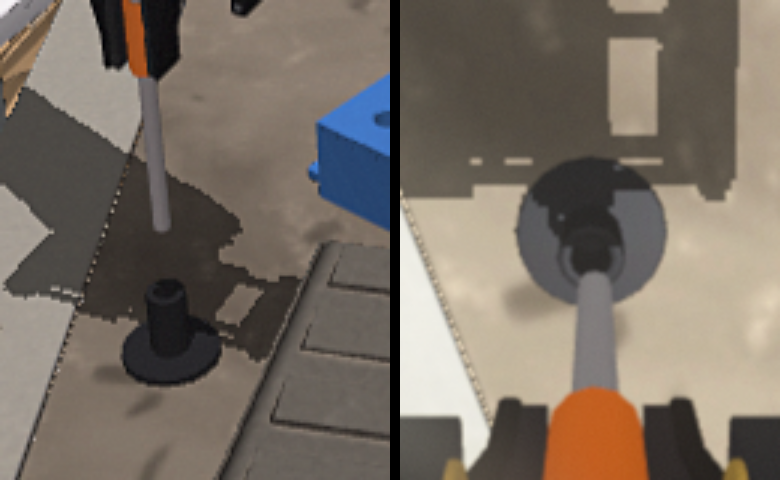

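Request:
servo_tool --plan '[{"xyz": [0,0,2],"twist": [0,0,0],"jaw": 1},{"xyz": [0,0,4],"twist": [0,0,0],"jaw": 1},{"xyz": [0,0,4.3],"twist": [0,0,0],"jaw": 1},{"xyz": [0,0,4.3],"twist": [0,0,0],"jaw": 1},{"xyz": [0,0,4.3],"twist": [0,0,0],"jaw": 1},{"xyz": [0,0,4.6],"twist": [0,0,0],"jaw": 1},{"xyz": [0,0,4.8],"twist": [0,0,0],"jaw": 1},{"xyz": [0,0,4.9],"twist": [0,0,0],"jaw": 1},{"xyz": [0,0,4.9],"twist": [0,0,0],"jaw": 1}]'

```text
time_s: 7.93
tool_pos: [0.4724, -0.228, 0.3451]
tool_rot: [180.0, 0.0, 90.0]
force: [0.4, -0.6, -1.1]
grip_width: 0.017
grasp_force: 25.0
```

Request:
servo_tool --plan '[{"xyz": [0,0,1],"twist": [0,0,0],"jaw": 1},{"xyz": [0,0,2],"twist": [0,0,0],"jaw": 1},{"xyz": [0,0,3],"twist": [0,0,0],"jaw": 1},{"xyz": [0,0,3.6],"twist": [0,0,0],"jaw": 1},{"xyz": [0,0,3.9],"twist": [0,0,0],"jaw": 1},{"xyz": [0,0,4.0],"twist": [0,0,0],"jaw": 1},{"xyz": [0,0,4.0],"twist": [0,0,0],"jaw": 1},{"xyz": [0,0,4.0],"twist": [0,0,0],"jaw": 1}]'

```text
time_s: 8.6
tool_pos: [0.4725, -0.228, 0.3049]
tool_rot: [180.0, 0.0, 90.0]
force: [-0.3, -0.5, -0.4]
grip_width: 0.0174
grasp_force: 25.0
```

Request:
servo_tool --plan '[{"xyz": [0,0,0],"twist": [0,0,0],"jaw": 0.3},{"xyz": [0,0,0],"twist": [0,0,0],"jaw": 0.3},{"xyz": [0,0,0],"twist": [0,0,0],"jaw": 0.3},{"xyz": [0,0,0],"twist": [0,0,0],"jaw": 0.3},{"xyz": [0,0,0],"twist": [0,0,0],"jaw": 0.3},{"xyz": [0,0,0],"twist": [0,0,0],"jaw": 0.3}]'

```text
time_s: 9.1
tool_pos: [0.4724, -0.228, 0.305]
tool_rot: [180.0, 0.0, 90.0]
force: [-0.0, 0.5, -0.3]
grip_width: 0.0491
grasp_force: 0.0
```

Request:
servo_tool --plan '[{"xyz": [0,0,-2],"twist": [0,0,0],"jaw": 0.3},{"xyz": [0,0,-5],"twist": [0,0,0],"jaw": 0.3},{"xyz": [0,0,-8],"twist": [0,0,0],"jaw": 0.3},{"xyz": [0,0,-10],"twist": [0,0,0],"jaw": 0.3},{"xyz": [4,0.75,-10],"twist": [0,0,0],"jaw": 0.3},{"xyz": [8,1.5,-10],"twist": [0,0,0],"jaw": 0.3},{"xyz": [12,2.24,-10],"twist": [0,0,0],"jaw": 0.3},{"xyz": [16,3,-10],"twist": [0,0,0],"jaw": 0.3},{"xyz": [20,3.73,-10],"twist": [0,0,0],"jaw": 0.3},{"xyz": [24,4.47,-10],"twist": [0,0,0],"jaw": 0.3}]'

```text
time_s: 9.93
tool_pos: [0.5168, 0.014, 0.4053]
tool_rot: [180.0, 0.0, 90.0]
force: [1.2, 0.4, -0.7]
grip_width: 0.061
grasp_force: 0.0
```

Request:
servo_tool --plan '[{"xyz": [4,0.75,0],"twist": [0,0,0],"jaw": 0.3},{"xyz": [8,1.5,0],"twist": [0,0,0],"jaw": 0.3},{"xyz": [12,2.24,0],"twist": [0,0,0],"jaw": 0.3},{"xyz": [16,3,0],"twist": [0,0,0],"jaw": 0.3},{"xyz": [20,3.73,0],"twist": [0,0,0],"jaw": 0.3},{"xyz": [24,4.5,0],"twist": [0,0,0],"jaw": 0.3},{"xyz": [27.5,5.1,0],"twist": [0,0,0],"jaw": 0.3},{"xyz": [27.5,5.1,0],"twist": [0,0,0],"jaw": 0.3},{"xyz": [27.5,5.1,0],"twist": [0,0,0],"jaw": 0.3},{"xyz": [27.5,5.1,0],"twist": [0,0,0],"jaw": 0.3}]'

```text
time_s: 10.77
tool_pos: [0.5678, 0.2867, 0.4045]
tool_rot: [-180.0, 0.1, 90.0]
force: [0.2, -0.4, 0.0]
grip_width: 0.0609
grasp_force: 0.0
```

Run:
```python
from h import *
o=env.get_obs();print(o['tool_pos'],o['tool_rot'],o['force'],o['time_s'])
P=np.zeros((480,780,3),np.uint8)
c=cam('scene');w=cam('wrist');np.savez('w4.npz',**w)
P[:,:290]=cv2.resize(c['img'][260:420,155:252],(290,480))
P[:480,300:780]=cv2.resize(w['img'][80:320,200:440],(480,480))
cv2.imwrite('pics/p4.png',P[:,:,::-1])
for X in[[.5682,.2868,.082],[.564,.232,.096],[.5716,.342,.068]]:
    print((proj(w,X)-[200,80])*2+[300,0])
```

```text
[0.567849   0.28665281 0.40448932] [-1.79969995e+02  6.18751851e-02  9.00446215e+01] [ 0.15124575 -0.36055003  0.02465699] 10.7667
[542.4 280.8]
[532.8 409.8]
[550.  149.8]
```

View pics/p4.png

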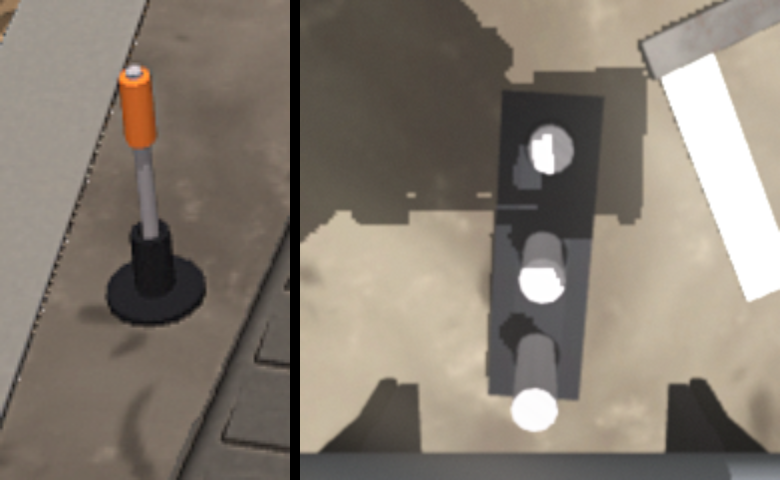

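Request:
servo_tool --plan '[{"xyz": [0,0,4],"twist": [0,0,0],"jaw": 0.3},{"xyz": [0,0,8],"twist": [0,0,0],"jaw": 0.3},{"xyz": [0,0,12],"twist": [0,0,0],"jaw": 0.3},{"xyz": [0,0,15],"twist": [0,0,0],"jaw": 0.3},{"xyz": [0,0,17],"twist": [0,0,0],"jaw": 0.3},{"xyz": [0,0,17.4],"twist": [0,0,0],"jaw": 0.3},{"xyz": [0,0,17.4],"twist": [0,0,0],"jaw": 0.4},{"xyz": [0,0,17.4],"twist": [0,0,0],"jaw": 1},{"xyz": [0,0,17.4],"twist": [0,0,0],"jaw": 1},{"xyz": [0,0,17.4],"twist": [0,0,0],"jaw": 1}]'

```text
time_s: 11.7
tool_pos: [0.5685, 0.2873, 0.2331]
tool_rot: [179.8, -0.1, 90.0]
force: [0.6, -0.2, 0.1]
grip_width: 0.0419
grasp_force: 0.0
```

Request:
servo_tool --plan '[{"xyz": [0,0,0],"twist": [0,0,0],"jaw": 1},{"xyz": [0,0,0],"twist": [0,0,0],"jaw": 1},{"xyz": [0,0,0],"twist": [0,0,0],"jaw": 1},{"xyz": [0,0,0],"twist": [0,0,0],"jaw": 1},{"xyz": [0,0,0],"twist": [0,0,0],"jaw": 1}]'

```text
time_s: 12.12
tool_pos: [0.5679, 0.2872, 0.2314]
tool_rot: [180.0, -0.0, 90.0]
force: [-0.3, -0.9, 2.7]
grip_width: 0.0193
grasp_force: 25.0
```

Request:
servo_tool --plan '[{"xyz": [0,0,-1],"twist": [0,0,0],"jaw": 1},{"xyz": [0,0,-3],"twist": [0,0,0],"jaw": 1},{"xyz": [0,0,-6],"twist": [0,0,0],"jaw": 1},{"xyz": [0,0,-9.5],"twist": [0,0,0],"jaw": 1},{"xyz": [0,0,-12],"twist": [0,0,0],"jaw": 1},{"xyz": [0,0,-12],"twist": [0,0,0],"jaw": 1},{"xyz": [-3,-0.4,-12],"twist": [0,0,0],"jaw": 1},{"xyz": [-7,-0.85,-12],"twist": [0,0,0],"jaw": 1},{"xyz": [-11,-1.33,-12],"twist": [0,0,0],"jaw": 1},{"xyz": [-15,-1.8,-12],"twist": [0,0,0],"jaw": 1}]'

```text
time_s: 12.95
tool_pos: [0.5489, 0.1357, 0.3503]
tool_rot: [-179.9, 0.0, 90.1]
force: [0.3, -0.6, -0.9]
grip_width: 0.0193
grasp_force: 25.0
```

Request:
servo_tool --plan '[{"xyz": [-4,-0.5,0],"twist": [0,0,0],"jaw": 1},{"xyz": [-8,-1,0],"twist": [0,0,0],"jaw": 1},{"xyz": [-12,-1.5,0],"twist": [0,0,0],"jaw": 1},{"xyz": [-15,-1.9,0],"twist": [0,0,0],"jaw": 1},{"xyz": [-16.4,-2,0],"twist": [0,0,0],"jaw": 1},{"xyz": [-16.4,-2,0],"twist": [0,0,0],"jaw": 1},{"xyz": [-16.4,-2,0],"twist": [0,0,0],"jaw": 1},{"xyz": [-16.4,-2,0],"twist": [0,0,0],"jaw": 1},{"xyz": [-16.4,-2,0],"twist": [0,0,0],"jaw": 1},{"xyz": [-16.4,-2,0],"twist": [0,0,0],"jaw": 1}]'

```text
time_s: 13.78
tool_pos: [0.53, -0.0251, 0.3509]
tool_rot: [-180.0, -0.0, 90.2]
force: [0.5, 0.2, -1.7]
grip_width: 0.0194
grasp_force: 25.0
```

Request:
servo_tool --plan '[{"xyz": [0,0,2],"twist": [0,0,0],"jaw": 1},{"xyz": [0,0,4],"twist": [0,0,0],"jaw": 1},{"xyz": [0,0,4.8],"twist": [0,0,0],"jaw": 1},{"xyz": [0,0,4.8],"twist": [0,0,0],"jaw": 1},{"xyz": [0,0,4.8],"twist": [0,0,0],"jaw": 1}]'

```text
time_s: 14.2
tool_pos: [0.53, -0.0263, 0.303]
tool_rot: [-180.0, -0.0, 90.1]
force: [-0.3, 0.5, -0.2]
grip_width: 0.0194
grasp_force: 25.0
```

Run:
```python
from h import *
o=env.get_obs();print(o['tool_pos'],o['tool_rot'],o['force'],o['time_s'])
P=np.zeros((480,800,3),np.uint8)
c=cam('scene');w=cam('wrist')
P[:,:390]=cv2.resize(c['img'][220:316,240:318],(390,480),interpolation=2)
P[:,400:800]=cv2.resize(w['img'][140:308,250:390],(400,480),interpolation=2)
cv2.imwrite('pics/p5.png',P[:,:,::-1])
f=np.array([.53,-.0266,o['tool_pos'][2]-.2254])
for X in[f,[.53,-.0266,.062]]:
    print((proj(c,X)-[240,220])*5,(proj(w,X)-[250,140])*[400/140,480/168]+[400,0])
```

```text
[ 0.53002426 -0.02634366  0.30299761] [-1.79967121e+02 -2.73618184e-02  9.01106733e+01] [-0.27049969  0.46508153 -0.19064568] 14.2
[198.5 265. ] [600.57142857 339.71428571]
[199.5 297. ] [600.57142857 317.42857143]
```

View pics/p5.png

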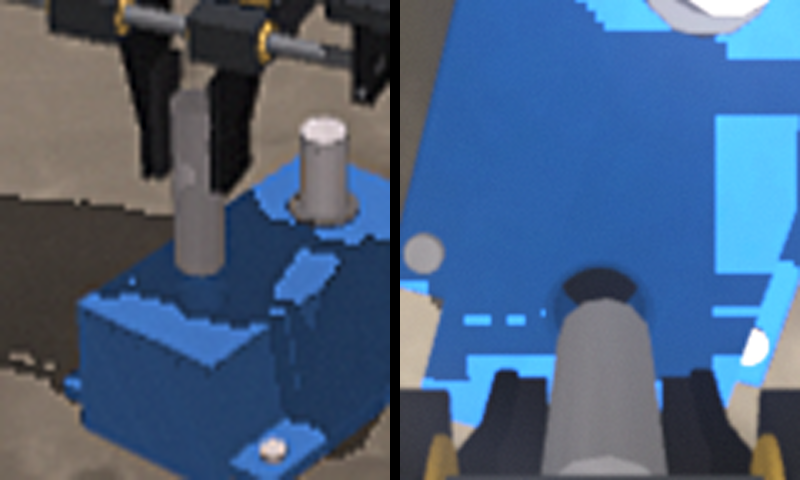

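Scene and wrist views show the medium post's foot (wrist crop about (603,340)) over the socket (about (600,317)) as predicted. I'm lowering it by feel.

Request:
servo_tool --plan '[{"xyz": [0,0,1.0],"twist": [0,0,0],"jaw": 1},{"xyz": [0,0,1.5],"twist": [0,0,0],"jaw": 1},{"xyz": [0,0,1.6],"twist": [0,0,0],"jaw": 1},{"xyz": [0,0,1.7],"twist": [0,0,0],"jaw": 1},{"xyz": [0,0,1.8],"twist": [0,0,0],"jaw": 1},{"xyz": [0,0,1.8],"twist": [0,0,0],"jaw": 1},{"xyz": [0,0,1.8],"twist": [0,0,0],"jaw": 1}]'

```text
time_s: 14.88
tool_pos: [0.5299, -0.0268, 0.2849]
tool_rot: [-180.0, -0.0, 90.0]
force: [0.2, 1.2, -2.3]
grip_width: 0.0194
grasp_force: 25.0
```

Foot is at about 59.5 mm with no contact. I'll go on slowly.

Request:
servo_tool --plan '[{"xyz": [0,0,0.1],"twist": [0,0,0],"jaw": 1},{"xyz": [0,0,0.2],"twist": [0,0,0],"jaw": 1},{"xyz": [0,0,0.25],"twist": [0,0,0],"jaw": 1},{"xyz": [0,0,0.25],"twist": [0,0,0],"jaw": 1}]'

```text
time_s: 15.22
tool_pos: [0.5299, -0.0268, 0.2824]
tool_rot: [-180.0, -0.0, 90.1]
force: [-0.7, 1.6, -0.7]
grip_width: 0.0195
grasp_force: 25.0
```

Request:
servo_tool --plan '[{"xyz": [0,0,0.2],"twist": [0,0,0],"jaw": 1},{"xyz": [0,0,0.4],"twist": [0,0,0],"jaw": 1},{"xyz": [0,0,0.5],"twist": [0,0,0],"jaw": 1},{"xyz": [0,0,0.5],"twist": [0,0,0],"jaw": 1}]'

```text
time_s: 15.55
tool_pos: [0.5299, -0.0268, 0.2771]
tool_rot: [-180.0, -0.0, 90.1]
force: [-0.9, 2.3, -2.8]
grip_width: 0.0191
grasp_force: 25.0
```

Request:
servo_tool --plan '[{"xyz": [0.02,0,0.4],"twist": [0,0,0],"jaw": 1},{"xyz": [0.02,0,0.8],"twist": [0,0,0],"jaw": 1},{"xyz": [0.02,0,1.2],"twist": [0,0,0],"jaw": 1},{"xyz": [0.02,0,1.3],"twist": [0,0,0],"jaw": 1},{"xyz": [0.02,0,1.3],"twist": [0,0,0],"jaw": 1}]'

```text
time_s: 15.97
tool_pos: [0.5298, -0.0267, 0.2638]
tool_rot: [-180.0, -0.0, 90.1]
force: [-0.6, 1.6, -2.6]
grip_width: 0.0195
grasp_force: 25.0
```

Request:
servo_tool --plan '[{"xyz": [0.01,0,0.4],"twist": [0,0,0],"jaw": 1},{"xyz": [0.01,0,0.8],"twist": [0,0,0],"jaw": 1},{"xyz": [0.01,0,1.0],"twist": [0,0,0],"jaw": 1},{"xyz": [0.01,0,1.15],"twist": [0,0,0],"jaw": 1},{"xyz": [0.01,0,1.2],"twist": [0,0,0],"jaw": 1},{"xyz": [0.01,0,1.2],"twist": [0,0,0],"jaw": 1},{"xyz": [0.01,0,1.2],"twist": [0,0,0],"jaw": 1}]'

```text
time_s: 16.55
tool_pos: [0.5299, -0.0266, 0.2523]
tool_rot: [-180.0, -0.0, 90.0]
force: [-0.6, 3.1, -2.2]
grip_width: 0.0194
grasp_force: 25.0
```

Request:
servo_tool --plan '[{"xyz": [0.02,0,0.05],"twist": [0,0,0],"jaw": 1},{"xyz": [0.02,0,0.1],"twist": [0,0,0],"jaw": 1},{"xyz": [0.02,0,0.14],"twist": [0,0,0],"jaw": 1},{"xyz": [0.02,0,0.14],"twist": [0,0,0],"jaw": 1},{"xyz": [0.02,0,0.14],"twist": [0,0,0],"jaw": 1}]'

```text
time_s: 16.97
tool_pos: [0.53, -0.0264, 0.2511]
tool_rot: [180.0, 0.0, 90.0]
force: [-1.4, 2.7, 0.3]
grip_width: 0.0193
grasp_force: 25.0
```

Request:
servo_tool --plan '[{"xyz": [0,0,0.04],"twist": [0,0,0],"jaw": 1},{"xyz": [0,0,0.06],"twist": [0,0,0],"jaw": 1},{"xyz": [0,0,0.06],"twist": [0,0,0],"jaw": 1},{"xyz": [0,0,0.06],"twist": [0,0,0],"jaw": 1}]'

```text
time_s: 17.3
tool_pos: [0.53, -0.0264, 0.2506]
tool_rot: [180.0, 0.0, 90.0]
force: [-1.9, 2.5, 2.3]
grip_width: 0.0194
grasp_force: 25.0
```

Seated on the pad with about 4 N. Releasing and withdrawing.

Request:
servo_tool --plan '[{"xyz": [0,0,0],"twist": [0,0,0],"jaw": 0.4},{"xyz": [0,0,0],"twist": [0,0,0],"jaw": 0.4},{"xyz": [0,0,0],"twist": [0,0,0],"jaw": 0.4},{"xyz": [0,0,0],"twist": [0,0,0],"jaw": 0.4},{"xyz": [0,0,0],"twist": [0,0,0],"jaw": 0.4},{"xyz": [0,0,0],"twist": [0,0,0],"jaw": 0.4}]'

```text
time_s: 17.8
tool_pos: [0.53, -0.0267, 0.2504]
tool_rot: [180.0, 0.0, 90.0]
force: [-0.2, -0.6, 0.6]
grip_width: 0.049
grasp_force: 0.0
```

Request:
servo_tool --plan '[{"xyz": [0,0,-2],"twist": [0,0,0],"jaw": 0.4},{"xyz": [0,0,-5],"twist": [0,0,0],"jaw": 0.4},{"xyz": [0,0,-9],"twist": [0,0,0],"jaw": 0.4},{"xyz": [0,0,-13],"twist": [0,0,0],"jaw": 0.4},{"xyz": [0,0,-16],"twist": [0,0,0],"jaw": 0.4},{"xyz": [0,0,-16],"twist": [0,0,0],"jaw": 0.4},{"xyz": [0,0,-16],"twist": [0,0,0],"jaw": 0.4}]'

```text
time_s: 18.38
tool_pos: [0.5304, -0.0263, 0.4124]
tool_rot: [179.8, 0.1, 90.0]
force: [-0.3, -0.1, -1.0]
grip_width: 0.0521
grasp_force: 0.0
```

Run:
```python
from h import *
o=env.get_obs();print(o['tool_pos'],o['force'],o['time_s'])
P=np.zeros((480,800,3),np.uint8)
c=cam('scene')
P[:,:390]=cv2.resize(c['img'][220:316,240:318],(390,480),interpolation=2)
P[:,400:800]=cv2.resize(c['img'][180:420,180:380],(400,480))
cv2.imwrite('pics/p6.png',P[:,:,::-1])
for X in[[.53,-.0266,.102],[.5526,.0505,.102]]:print((proj(c,X)-[240,220])*5)
```

```text
[ 0.53044272 -0.02632487  0.41236715] [-0.29001789 -0.07406622 -1.0207235 ] 18.3833
[197.5 213.5]
[323.5 130. ]
```

View pics/p6.png

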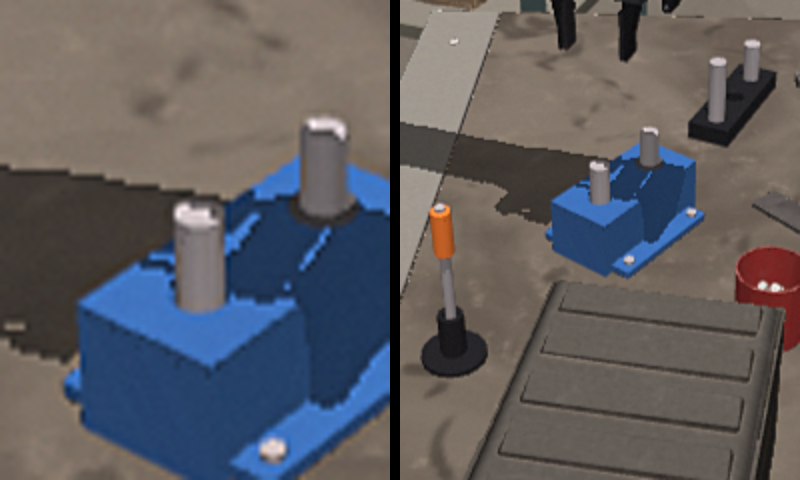

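The post's top is at crop (198,213), as predicted for level with the fixed post. The rod is in its stand and the other two posts haven't moved.

```bash
python3 -c "
from cell import env
print(env.sign_off())"
```

```text
the job is handed in; nothing more can be done
None
```

The socket measured 36 mm deep, so I seated the medium post fully home, level with the fixed post in the camera view, stood the depth rod back in its stand, and handed the job in at about 18 s.

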